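# Clamp the pasta machine with the ratchet lever

### The job

Clamp the pasta machine to its board: swing the red ratchet lever clockwise (seen from above) to its end stop, lift it off its serrations, swing it back past mid-travel, let it drop in again and turn on, as often as needed, until the clamp is firm. Firm is when moving the black knob along its arc takes about 15 N, against about 10 N while the screw still runs free; stop there, as much over 18 N is overtightened. Finish with the lever down in its serrations and let go, and leave the machine, spice jar, bowl and mug where they stand.

Things in the scene. Friction and masses are not known exactly. Their poses are not given: they have to be found in the camera images.
- base: Light wooden board, 220 x 400 x 20 mm, fixed to the counter, carrying a grey steel clamp frame (top 95 mm above the counter). Origin at the centre of the board's underside; y runs along the long side towards the pasta machine, z up. The screw axis is at x 0, y -90 mm.
- axis (a point): Point on the vertical screw axis, 150 mm above the counter, level with the middle of the seated knob. Axes are the board's. Two thin upright steel pins 40 mm from the axis mark the ends of the lever's travel.
- ring (a point): Steel ring with 12 upright serrations, 58 mm across, teeth 6 mm high, on the frame under the lever's red head of the same diameter. Point on the screw axis half-way up the teeth, 106 mm above the counter. It turns with the screw and stays where it is left (self-locking). In all the screw must turn about 1.6 to 2.1 rad, more than one full lever stroke.
- knob (a point): Middle of the grip part of the black upright round knob at the lever's end: 22 mm diameter, axis vertical, 90 mm from the screw axis. Lever seated: this point is 150 mm above the counter. The knob's top is 20 mm above this point, the top of the red lever bar (16 mm wide, from head to knob) 28 mm below it. Nothing stands beside the knob at this height.
- lever_swing (a joint): Lever angle about the screw axis, rad, growing clockwise from above (tightening); travel 0 to 1.5 between fixed stops. The direction from axis to knob in the board's axes is 268 degrees minus this angle (counted counter-clockwise from x). Lifted, the lever swings freely; seated, it carries the screw, with up to 0.2 rad of play. Teeth repeat every 0.52 rad.
- lever_lift (a joint): Height of the lever above its seat, m: 0 down in the serrations, clear of them from 0.006, top stop 0.014. A spring presses it down with 2.4 N (seated) to 3.5 N (top), besides 1.2 N weight. Set down on tooth tops it stays at about 0.0055 until swung on a little; then it drops in by itself if the hand does not hold it up. It may start like that.
- pad: Black rubber clamp pad, 28 mm across, under the frame. Origin on the screw axis 37 mm below its underside. Sinks 5 mm per rad of screw turn; starts 6.6 to 7.9 mm above the machine's foot. Push at the moving knob: 9.7 N running free; once the pad bears the clamp force grows 200 to 250 N per rad: 12.5 N at 50 N clamp force, 15 N at 100 N, 19 N at 170 N. It reads 2 to 4 N less when the hand has stopped.
- machine: Hand-cranked steel and red pasta machine, 150 x 180 mm and 133 mm high, 2.4 kg, loose on the board (top 20 mm above the counter); a steel foot tongue 50 mm wide and 8 mm thick runs from it under the clamp pad. Origin at the underside, under the middle of its housing.
- spice_jar: Small jar, 40 mm across and 62 mm high, on the corner of the board near the clamp; origin at the centre of its underside.
- bowl: White bowl, 120 mm across and 60 mm high, on the counter; origin at the centre of its underside.
- mug: Blue mug, 80 mm across and 95 mm high, on the counter; origin at the centre of its underside.

How it is judged (in metres and radians):
On the way, in this order (a step that is already met when the one before it is completed fails the run):
1. the clamp pad has been wound at least 1 mm down (distance of pad from where it was at the start of the episode above 0.001 m), for 0.1 s.
2. the lever is lifted off its serrations and swung back past the middle of its travel (value of joint lever_lift above 0.006 m and value of joint lever_swing below 0.7 rad), for 0.1 s.
At the end, for the whole second after the job is handed in: The pad presses the machine's foot with 50 to 170 N, the lever is down in its serrations (lift under 3 mm) and let go, the machine is within 12 mm and jar, bowl and mug within 20 mm of where they stood (contact force between pad and machine between 50 and 170 N and value of joint lever_lift below 0.003 m and distance of machine from where it was at the start of the episode below 0.012 m and distance of each of spice_jar, bowl, mug from where it was at the start of the episode below 0.02 m); the robot touches nothing.
It fails at once if the clamp is overtightened (pad force over 170 N) (contact force between pad and machine above 170 N).
It fails at once if the jar, the bowl or the mug is tipped over (angle between any of spice_jar, bowl, mug's own z axis and vertical above 0.6 rad).
It also fails if it takes over 72 s, if anything falls off the work surface, if the arm or the gripper's body presses on something with over 40 N, if the wrist force passes 120 N, or if a joint passes its speed limit or range.

### The arm

A 6-joint arm with a two-finger parallel gripper is mounted at the origin on the work surface. World frame = base frame: x ahead of the robot, y to its left, z up, the work surface at z = 0. Lengths are in mm, angles in rad, forces in N, time in s.
With the tool pointing down it reaches from about 400 to 925 mm from the base axis. Payload 12.5 kg.
Tool frame: the origin (TCP) lies between the finger pads; the fingertips stand 19 mm ahead of it and the grasp point (between the pads) is the TCP (env.tips_ahead is the distance from the TCP to the fingertips, in mm); z points along the fingers, y is the line along which they close (so a half turn about z gives the same grasp; the last joint's range is limited). The gripper opens to 95 mm and grips with 3 to 60 N. Pads are 20 mm wide; open, the fingers measure 119 mm over their backs; the gripper's body (75 mm by 180 mm) begins 59 mm behind the grasp point.
Start: joints at [1.144, 0.491, 1.559, -0, 1.092, -0.106], TCP at [197.061, 593.137, 233.661] pointing down, gripper open.
Joint ranges: [-3.1, 3.1], [-0.84, 2.19], [0.05, 2.79], [-1.13, 4.28], [0.06, 2.93], [-2.69, 2.69]. Speed limits (rad/s): [2.22, 2.22, 2.79, 3.14, 3.14, 3.14].

### API

Orientations are given as [roll, pitch, yaw] about the fixed x, y, z axes, in that order (R = Rz(yaw) Ry(pitch) Rx(roll)).
In Python, from cell import env gives the robot as it stands.
- The arm moves only by the shell command python3 -m crank 'ROWS'. ROWS is JSON, a list of rows, each a list of 5 numbers: the shift along the tool's x, y, z in mm, then the turn about the tool's z in degrees, then the finger opening in mm, from 0 to 95.1. In form: [[dx, dy, dz, yaw, grip], ...]. A call has 1 to 10 rows; each row is the pose to reach, as a shift and turn from the pose commanded when the call began, along the tool's axes at that moment; what a row does not reach only later rows make up. A row lasts 1/12 s, in which the tool goes at most 41.7 mm and 7.16 degrees, less where a joint would pass 70% of its speed; a pose out of reach is approached as far as the arm can. A call with a gripper value outside its range is refused whole. The fingers move at their own pace and stop on an object; the grip force is fixed at half the most. Time passes only in rows, so rows that repeat a pose let the fingers close. It gives the time, the measured TCP pose, the force, the opening and the grip force at its end, in the units of the state.
- env.state(): the state, without advancing time (a new reading comes with each control period).
- env.read_camera(name): name is "side" or "top" or "wrist"; returns a dict with "img" (480x640x3 uint8, blue, green, red), "K" (3x3 intrinsics, pixels), "pose" (4x4, takes a point from camera to world coordinates). Camera axes: x right, y down, z forward; pixel columns grow to the right and rows downward; lengths in mm; the calibration is good to about 2 mm. A picture is of the moment at which its call begins. There is no depth.
- env.job_done(): hands the job in; it is judged then, once.
The state is a dict: "t": time; "joints": joint angles; "qvel": joint speeds; "tau": joint torques, N m; "eef_pos": TCP position; "tcp_rot": TCP orientation; "ft_force": force on the tool from outside, world axes, zero at the start; "moment": the same for the moment, N m; "opening": opening from 0.0 (shut) to 1.0 (fully open); "grip_force": force on a finger pad.
Only numpy, scipy, OpenCV 4.12 (cv2) and the standard library are available. Lean on these libraries where they do the work, as an engineer would, in place of code of your own. Each camera call takes 0.05 s, during which the arm holds its last target. There are 200 camera calls.

## Working session

There is one attempt and no reset: what is moved stays moved. The work goes in short steps, Python scripts to look and compute and a shell command to move; the robot and the scene stay as the last step left them, time stands still between calls to the robot, and variables do not carry over. Pictures are saved under pics/ and viewed, at most 10 in all, crops included, and the job is handed in when it is done.

```bash
mkdir -p pics; ls; python3 - <<'E'
from cell import env
import cv2
s=env.state(); print(s)
for n in ("top","side"):
    c=env.read_camera(n); cv2.imwrite(f"pics/{n}0.png",c["img"]); print(n,c["K"].round(1).tolist(),c["pose"].round(3).tolist())
E
```

```text
pics
{'t': 0.0, 'joints': array([ 1.14439499e+00,  4.91584435e-01,  1.55950346e+00, -1.01794082e-05,
        1.09171659e+00, -1.05583416e-01]), 'qvel': array([ 1.31333032e-03,  7.96106859e-05, -2.22442898e-03,  1.35488050e-03,
       -1.30241769e-03,  1.00157204e-03]), 'tau': array([ 2.65406896e-03, -6.12656379e+01, -2.58181947e+01,  6.92912028e-02,
        4.82244138e-02, -1.30177409e-04]), 'eef_pos': array([196.95513075, 592.88984773, 233.02769395]), 'tcp_rot': array([-3.14038662e+00, -1.18733621e-04,  2.82077936e+00]), 'ft_force': array([ 0.01397792, -0.54098672,  0.61122004]), 'moment': array([-0.0361256 , -0.00523181, -0.05601182]), 'grip_force': 0.0, 'opening': 0.9984264687600349}
top [[541.8, 0.0, 323.2], [0.0, 541.8, 242.2], [0.0, 0.0, 1.0]] [[-0.022, -0.996, 0.092, 446.315], [-1.0, 0.023, 0.006, 87.189], [-0.008, -0.092, -0.996, 1609.278], [0.0, 0.0, 0.0, 1.0]]
side [[569.6, 0.0, 318.2], [0.0, 569.6, 237.5], [0.0, 0.0, 1.0]] [[0.982, -0.102, 0.157, 350.185], [-0.187, -0.6, 0.778, -1125.574], [0.015, -0.794, -0.608, 1047.035], [0.0, 0.0, 0.0, 1.0]]
```

View pics/top0.png

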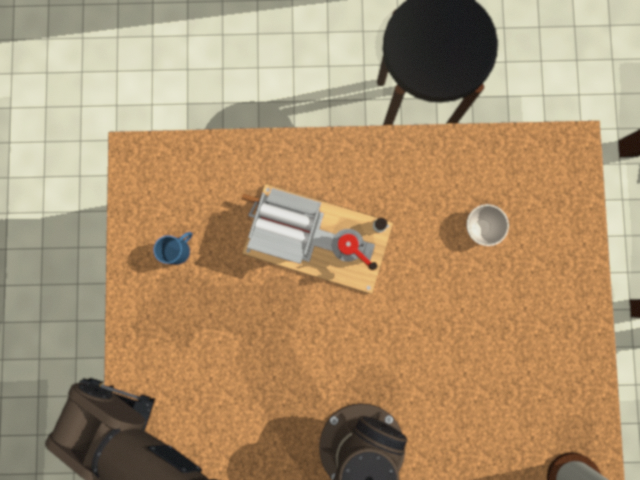

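View pics/side0.png

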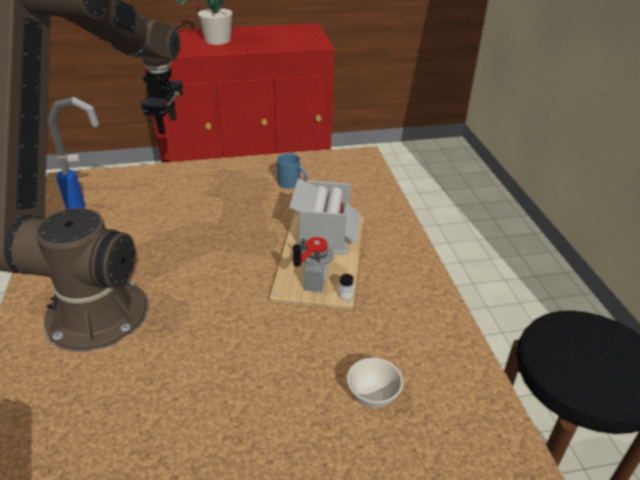

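Top: board slanted, corners about (391,222), (372,291), (245,252); red head at (348,244), black knob (373,266), jar (381,224), mug (171,249), bowl (487,226). Side: lever head at (317,244), knob at (297,255), jar (346,287).

```bash
cat > h.py <<'E'
import numpy as np
from cell import env
def ray(c,u,v,z):
    d=c["pose"][:3,:3]@np.linalg.inv(c["K"])@[u,v,1]; o=c["pose"][:3,3]
    return (o+d*(z-o[2])/d[2])[:2]
def pix(c,p):
    P=np.linalg.inv(c["pose"])@[*p,1]; q=c["K"]@P[:3]; return q[:2]/q[2]
E
python3 - <<'E'
from h import *
import cv2
c=env.read_camera("top")
im=c["img"]
cv2.imwrite("pics/crop.png",cv2.resize(im[170:310,230:410],None,fx=4.2,fy=4.2,interpolation=cv2.INTER_CUBIC))
b,g,r=[im[...,i].astype(int) for i in range(3)]
m=(r>150)&(g<60)&(b<60)
v,u=np.nonzero(m[230:280,330:385]); print("red",u.mean()+330,v.mean()+230,len(u))
for n,(u,v,z) in dict(c1=(391,222,20),c2=(372,291,20),c3=(245,252,20),head=(348,244,120),knob=(373,266,170),jar=(381,224,62)).items(): print(n,ray(c,u,v,z).round(1))
c=env.read_camera("side")
for n,(u,v,z) in dict(head=(317,243,125),knob=(297,248,170),c1=(352,307,20),c2=(273,297,20)).items(): print("s",n,ray(c,u,v,z).round(1))
cv2.imwrite("pics/crops.png",cv2.resize(c["img"][220:320,255:380],None,fx=6,fy=6,interpolation=cv2.INTER_CUBIC))
E
```

```text
red 350.3131313131313 246.84175084175084 297
c1 [ 647.9 -104.8]
c2 [446.3 -42.6]
c3 [568.9 327.5]
head [576.8  27.8]
knob [512.3 -35. ]
jar [637.5 -70.8]
s head [581.3  31. ]
s knob [517.6 -36.8]
s c1 [ 646.7 -113.7]
s c2 [452.3 -42.4]
```

View pics/crop.png

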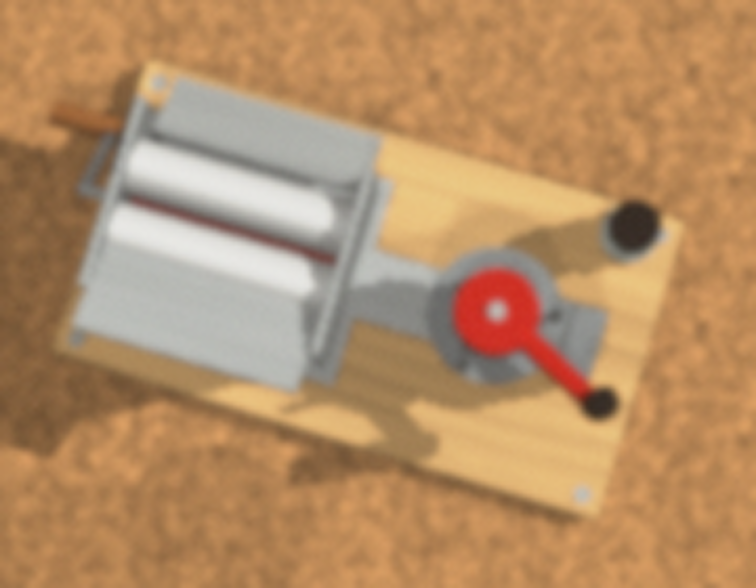

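View pics/crops.png

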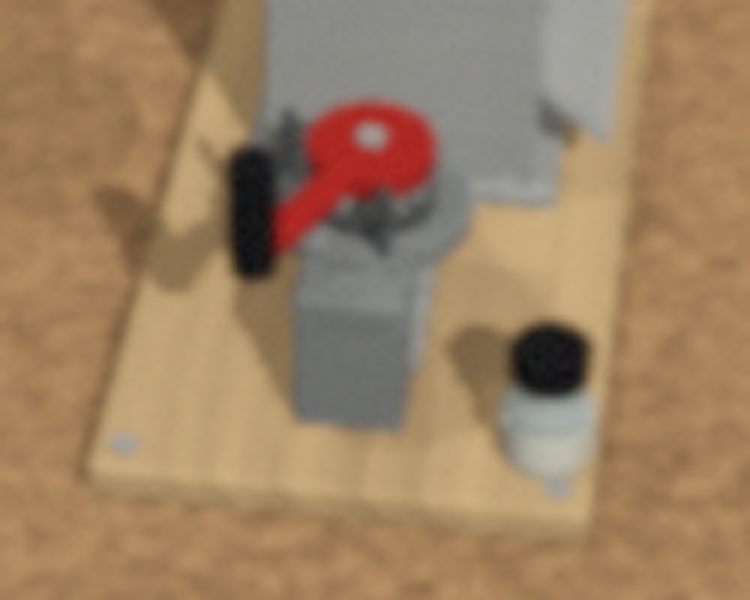

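Crop of top (x4.2, origin 230,170): board corners (148,62), (682,222), (595,518), (58,350); head (497,311), knob top (600,402). Side crop (x6, origin 255,220): head disc middle (371,143), knob from (252,150) top to (252,275) bottom.

```bash
cat >> h.py <<'E'
def Rz(a): return np.array([[np.cos(a),-np.sin(a)],[np.sin(a),np.cos(a)]])
E
python3 - <<'E'
from h import *
import cv2
from scipy.optimize import least_squares
t=env.read_camera("top"); s=env.read_camera("side")
T=lambda u,v:np.array([230+u/4.2,170+v/4.2]); S=lambda u,v:np.array([255+u/6,220+v/6])
B=np.array([[110,200],[110,-200],[-110,-200],[-110,200]])
obs=[T(148,62),T(682,222),T(595,518),T(58,350)]
def f(p):
    x,y,a,q=p; R=Rz(a); w=lambda b,z:[*(R@b+[x,y]),z]
    ax=np.array([0,-90]); th=np.radians(268)-q; k=ax+90*np.array([np.cos(th),np.sin(th)])
    e=[pix(t,w(b,20))-o for b,o in zip(B,obs)]
    e+=[pix(s,w(B[1],20))-S(588,525),pix(s,w(B[2],20))-S(95,470)]
    e+=[2*(pix(t,w(ax,123))-T(497,311)),2*(pix(t,w(k,171))-T(600,402)),
        2*(pix(s,w(ax,123))-S(371,143)),2*(pix(s,w(k,150))-S(252,213))]
    return np.concatenate(e)
r=least_squares(f,[570,110,-.3,.3]); x,y,a,q=r.x
print(r.x, r.fun.reshape(-1,2).round(1).tolist())
A=Rz(a)@[0,-90]+[x,y]; print("axis",A)
for qq in (0,q,.7,1.5):
    th=np.radians(268)-qq+a; print(qq,"dir deg",np.degrees(th),A+90*np.array([np.cos(th),np.sin(th)]))
E
```

```text
[ 6.06429779e+02  1.12323390e+02 -3.13915449e-01  4.34557974e-01] [[-1.1, -1.5], [1.0, -1.4], [0.8, -0.2], [-1.9, 0.5], [-0.2, -1.1], [-2.5, -0.4], [0.1, -1.6], [1.8, -1.6], [-1.1, 1.7], [-1.8, -2.1]]
axis [578.63911988  26.72152554]
0 dir deg 250.01396965445838 [547.87792803 -57.85831292]
0.4345579744331485 dir deg 225.11563176568504 [515.12807369 -37.04638967]
0.7 dir deg 209.90692399530073 [500.62383469 -18.15179924]
1.5 dir deg 164.0703003848349 [492.09519441  51.42271911]
```

```bash
cat >> h.py <<'E'
A=np.array([578.6,26.7])
def go(x,y,z,yaw):
    "shift (tool axes) and turn from the measured pose to a world pose, tool down"
    s=env.state(); p=s["eef_pos"]; w=s["tcp_rot"][2]
    d=np.array([x,y])-p[:2]
    print("dx %.1f dy %.1f dz %.1f turn %.1f"%(d@[np.cos(w),np.sin(w)],d@[np.sin(w),-np.cos(w)],p[2]-z,-((yaw-np.degrees(w)+180)%360-180)), "at",p.round(1),round(np.degrees(w),1))
E
python3 -c "
from h import *; go(515,-37,233,45)"
python3 -m crank '[[-30,-30,0,7,95],[-60,-60,0,14,80],[-88,-87,0,21,60],[-117,-116,0,28,50],[-146,-145,0,35,50],[-175,-174,0,42,50],[-204,-203,0,49,50],[-233,-231,0,56,50],[-262,-260,0,63,50],[-291,-289,0,70,50]]'
python3 -c "
from h import *; go(515,-37,233,45)"
```

```text
dx -500.4 dy -497.7 dz 0.5 turn 116.6 at [197.  593.1 233.5] 161.6
t: 1.13
eef_pos: [382.5, 225.3, 233.9]
tcp_rot: [3.141, -0.0, 1.593]
ft_force: [1.3, 0.6, -0.3]
opening: 0.53
grip_force: 0.0
dx -265.2 dy 126.5 dz 0.9 turn 46.3 at [382.5 225.3 233.9] 91.3
```

```bash

python3 -m crank '[[-30,14,0,7,50],[-65,31,0,14,50],[-100,48,0,21,50],[-135,64,0,28,50],[-170,81,0,35,50],[-205,98,0,41,50],[-240,114,0,46,50],[-265,126,0,46,50],[-265,126,0,46,50],[-265,126,0,46,50]]'
python3 - <<'E'
from h import *; go(515,-37,150,45)
import cv2
c=env.read_camera("wrist"); cv2.imwrite("pics/w1.png",c["img"])
print(pix(c,[515,-37,170]),pix(c,[*A,123]))
E
```

```text
t: 1.97
eef_pos: [515.7, -35.4, 233.2]
tcp_rot: [-3.141, 0.0, 0.794]
ft_force: [0.1, 0.9, -0.5]
opening: 0.528
grip_force: 0.0
dx -1.7 dy 0.6 dz 83.2 turn 0.5 at [515.7 -35.4 233.2] 45.5
[308.35374303 266.18364278] [309.36729097  98.27703575]
```

View pics/w1.png

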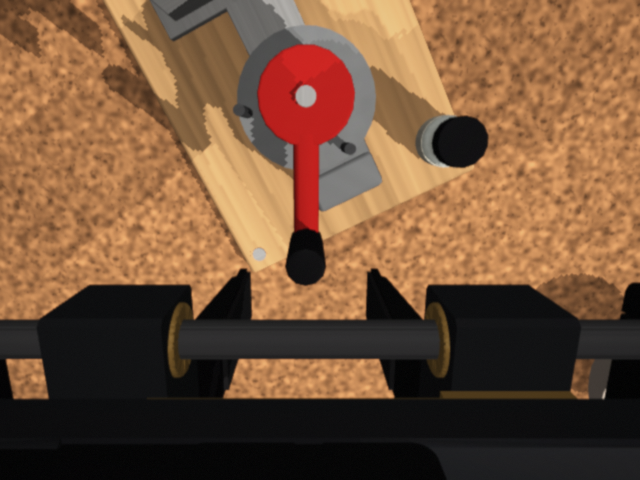

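Wrist view: knob top at (306,265), screw axis (306,96), within 3 px of prediction; the fingers straddle the knob. Descend, narrow around it loosely, and start turning.

```bash

python3 -m crank '[[-1,0.5,25,0,50],[-1,0.5,50,0,50],[-1,0.5,75,0,50],[-1,0.5,82,0,50],[-1,0.5,82,0,27],[-1,0.5,82,0,27],[-1,0.5,82,0,27],[-1,0.5,82,0,27],[-1,0.5,82,0,27]]'
python3 -m crank '[[0,-4.7,0,3,27],[0.5,-9.4,0,6,27],[1.1,-14.1,0,9,27],[2,-18.7,0,12,27],[3,-23.3,0,15,27]]'
python3 -c "
from h import *
s=env.state();w=s['tcp_rot'][2];print('tang',s['ft_force'][:2]@[np.sin(w),-np.cos(w)])
p=s['eef_pos'];d=p[:2]-A;print(np.hypot(*d),np.degrees(np.arctan2(d[1],d[0]))%360)"
```

```text
t: 2.77
eef_pos: [515.5, -35.2, 152.7]
tcp_rot: [3.14, -0.001, 0.796]
ft_force: [-0.5, -1.1, -0.2]
opening: 0.292
grip_force: 0.0
t: 3.18
eef_pos: [500.7, -16.8, 152.2]
tcp_rot: [3.141, -0.001, 0.532]
ft_force: [0.6, -0.7, -0.5]
opening: 0.283
grip_force: 0.1
tang 0.9186233244315074
89.21328939757574 209.14906925539813
```

```bash
cat > f.py <<'E'
from h import *
s=env.state();w=s['tcp_rot'][2];p=s['eef_pos'];d=p[:2]-A
th=np.degrees(np.arctan2(d[1],d[0]))%360
print('tang %.1f rad %.1f fz %.1f r %.1f q %.2f'%(s['ft_force'][:2]@[np.sin(w),-np.cos(w)],s['ft_force'][:2]@[np.cos(w),np.sin(w)],s['ft_force'][2],np.hypot(*d),np.radians(250-th)),'yaw err %.1f'%(np.degrees(w)-th+180))
E
for i in 1 2 3; do python3 -m crank '[[0,-4,0,2.5,27],[0.4,-8,0,5,27]]' | head -2; python3 f.py; done
```

```text
t: 3.35
eef_pos: [497.0, -9.7, 152.3]
tang -1.0 rad 0.4 fz 0.3 r 89.4 q 0.80 yaw err 1.5
t: 3.52
eef_pos: [494.3, -3.1, 152.3]
tang 10.5 rad -4.2 fz -1.7 r 89.4 q 0.88 yaw err 1.0
t: 3.68
eef_pos: [491.8, 4.3, 152.3]
tang 9.9 rad -2.7 fz -0.5 r 89.7 q 0.97 yaw err 1.1
```

```bash

python3 -m crank '[[0.1,-4.7,0,3,27],[0.5,-9.4,0,6,27],[1.1,-14.1,0,9,27],[2,-18.7,0,12,27],[3.1,-23.3,0,15,27],[4.4,-27.8,0,18,27],[6,-32.3,0,21,27],[7.8,-36.6,0,24,27]]'|head -2;python3 f.py
python3 -m crank '[[0,-2.4,0,1.5,27],[0.2,-4.7,0,3,27]]' | head -2; python3 f.py
python3 -m crank '[[0,-1.6,0,1,27],[0.1,-3.1,0,2,27]]' | head -2; python3 f.py
```

```text
t: 4.35
eef_pos: [488.8, 41.8, 152.2]
tang 8.8 rad -1.5 fz 0.9 r 91.0 q 1.39 yaw err 1.1
t: 4.52
eef_pos: [489.6, 46.5, 152.2]
tang 10.5 rad -1.7 fz 2.8 r 91.2 q 1.44 yaw err 1.1
t: 4.68
eef_pos: [490.2, 49.5, 152.2]
tang 10.0 rad -1.8 fz 3.4 r 91.3 q 1.47 yaw err 1.0
```

Firmly at about 10 N, near the end stop. Grip, lift, swing back.

```bash

python3 -m crank '[[0,2,0,0,27],[0,2,0,0,15],[0,2,0,0,15],[0,2,0,0,15],[0,2,0,0,15],[0,2,-4,0,15],[0,2,-8,0,15],[0,2,-10,0,15],[0,2,-10,0,15]]';python3 f.py
```

```text
t: 5.43
eef_pos: [489.9, 48.3, 162.0]
tcp_rot: [-3.142, 0.0, -0.234]
ft_force: [-1.0, -3.8, -4.5]
opening: 0.228
grip_force: 30.0
tang 4.0 rad -0.1 fz -4.5 r 91.3 q 1.46 yaw err 0.3
```

```bash

python3 -m crank '[[0.2,5.5,0,-3.5,15],[0.7,11,0,-7,15],[1.5,16.4,0,-10.5,15],[2.7,21.8,0,-14,15],[4.2,27,0,-17.5,15],[6,32.3,0,-21,15],[7.8,36.6,0,-24,15],[10,41.3,0,-27.3,15],[12.1,45,0,-30,15]]'|head -2;python3 f.py
python3 -m crank '[[0.2,5.5,0,-3.5,15],[0.7,11,0,-7,15],[1.5,16.4,0,-10.5,15],[2.7,21.8,0,-14,15],[4.2,27,0,-17.5,15],[6,32.3,0,-21,15],[7.8,36.6,0,-24,15],[10,41.3,0,-27.3,15],[12.1,45,0,-30,15]]'|head -2;python3 f.py
```

```text
t: 6.18
eef_pos: [492.2, 1.5, 161.8]
tang 1.4 rad 2.4 fz -4.9 r 90.0 q 0.94 yaw err 0.5
t: 6.93
eef_pos: [517.5, -37.5, 162.0]
tang 0.7 rad 8.9 fz -4.6 r 88.6 q 0.41 yaw err 0.4
```

```bash

python3 -m crank '[[-0.5,4.7,0,-3,15],[-0.8,9.4,0,-6,15],[-0.8,9.4,0,-6,15],[-0.8,9.4,3,-6,15],[-0.8,9.4,6,-6,15],[-0.8,9.4,8,-6,15],[-0.8,9.4,8,-6,15],[-0.8,9.4,8,-6,15]]'|head -2;python3 f.py
python3 -m crank '[[0,0,0,0,28],[0,0,0,0,28],[0,0,0,0,28],[0,0,0,0,28]]'|tail -2;python3 f.py
python3 - <<'E'
from h import *
import cv2
c=env.read_camera("side"); cv2.imwrite("pics/s2.png",cv2.resize(c["img"][220:320,255:380],None,fx=6,fy=6,interpolation=cv2.INTER_CUBIC))
E
```

```text
t: 7.6
eef_pos: [524.4, -43.5, 154.1]
tang 1.1 rad 16.1 fz -4.0 r 88.7 q 0.31 yaw err 0.3
opening: 0.294
grip_force: 0.0
tang 0.5 rad 0.7 fz 0.9 r 91.2 q 0.32 yaw err 0.8
```

```bash

python3 -m crank '[[0.5,-4.7,0,3,27],[1,-9.4,0,6,27],[2,-14.1,0,9,27],[3,-18.7,0,12,27],[4,-23.3,0,15,27],[5.3,-27.8,0,18,27]]'|head -2;python3 f.py
for i in 1 2; do python3 -m crank '[[0.1,-4.7,0,3,27],[0.5,-9.4,0,6,27],[1.1,-14.1,0,9,27]]' | head -2; python3 f.py; done
```

```text
t: 8.48
eef_pos: [503.8, -25.2, 153.8]
tang 10.7 rad -6.1 fz -1.9 r 91.0 q 0.61 yaw err -0.3
t: 8.73
eef_pos: [496.2, -13.1, 153.7]
tang 10.9 rad -8.5 fz 0.5 r 91.5 q 0.77 yaw err -0.3
t: 8.98
eef_pos: [490.6, 0.3, 153.7]
tang 11.1 rad -8.4 fz 0.4 r 91.9 q 0.93 yaw err -0.3
```

```bash

python3 -m crank '[[0.8,-4.7,0,3,27],[1.5,-9.4,0,6,27],[2.1,-14.1,0,9,27]]' | head -2; python3 f.py
for i in 1 2 3; do python3 -m crank '[[0.2,-3.1,0,2,27],[0.5,-6.3,0,4,27]]' | head -2; python3 f.py; done
```

```text
t: 9.23
eef_pos: [488.4, 14.6, 153.6]
tang 11.0 rad -6.2 fz 2.0 r 91.1 q 1.09 yaw err -0.2
t: 9.4
eef_pos: [487.8, 21.0, 153.5]
tang 11.6 rad -5.9 fz 1.6 r 91.0 q 1.16 yaw err -0.1
t: 9.57
eef_pos: [487.7, 27.3, 153.5]
tang 11.0 rad -7.5 fz 3.1 r 90.9 q 1.23 yaw err -0.1
t: 9.73
eef_pos: [488.0, 33.5, 153.4]
tang 13.0 rad -7.9 fz 4.3 r 90.8 q 1.30 yaw err -0.1
```

```bash

for i in 1 2 3 4; do python3 -m crank '[[0.1,-2,0,1.25,27],[0.2,-4,0,2.5,27]]' | head -2|tail -1; python3 f.py; done
```

```text
eef_pos: [488.3, 37.5, 153.4]
tang 12.9 rad -7.0 fz 4.2 r 90.9 q 1.34 yaw err -0.1
eef_pos: [488.8, 41.4, 153.4]
tang 12.6 rad -7.7 fz 3.5 r 91.0 q 1.38 yaw err -0.1
eef_pos: [489.6, 45.3, 153.4]
tang 14.6 rad -7.4 fz 4.7 r 91.0 q 1.43 yaw err -0.1
eef_pos: [490.4, 49.2, 153.3]
tang 13.6 rad -7.9 fz 5.1 r 91.0 q 1.47 yaw err -0.1
```

Readings 13–14.5 N at the end stop: pad bears, but at the low side. One short extra tooth.

```bash

python3 -m crank '[[0.8,2.5,0,0,27],[0.8,2.5,0,0,15],[0.8,2.5,0,0,15],[0.8,2.5,0,0,15],[0.8,2.5,0,0,15],[0.8,2.5,-4,0,15],[0.8,2.5,-8,0,15],[0.8,2.5,-10,0,15],[0.8,2.5,-10,0,15]]';python3 f.py
python3 -m crank '[[0.2,5.5,0,-3.5,15],[0.7,11,0,-7,15],[1.5,16.4,0,-10.5,15],[2.7,21.8,0,-14,15],[4.2,27,0,-17.5,15],[6,32.3,0,-21,15],[7.8,36.6,0,-24,15],[10,41.3,0,-27.3,15],[12.1,45,0,-30,15],[15.2,50,0,-33.8,15]]'|head -2;python3 f.py
```

```text
t: 11.15
eef_pos: [491.4, 47.4, 163.4]
tcp_rot: [3.141, 0.003, -0.252]
ft_force: [-4.7, -2.9, -5.0]
opening: 0.226
grip_force: 30.0
tang 4.0 rad -3.8 fz -5.0 r 89.6 q 1.46 yaw err -1.1
t: 11.98
eef_pos: [495.9, -4.7, 163.8]
tang 0.5 rad 6.5 fz -4.2 r 88.5 q 0.86 yaw err -1.2
```

```bash

python3 -m crank '[[-1,0,0,-1,15],[-1,1,0,-1,15],[-1,1,3,-1,15],[-1,1,6,-1,15],[-1,1,8.5,-1,15],[-1,1,8.5,-1,15],[-1,1,8.5,-1,15]]'|head -2;python3 f.py
python3 -m crank '[[0,0,0,0,28],[0,0,0,0,28],[0,0,0,0,28],[0,0,0,0,28]]'|tail -2;python3 f.py
for i in 1 2 3; do python3 -m crank '[[0.1,-2,0,1.25,27],[0.2,-4,0,2.5,27]]' | head -2|tail -1; python3 f.py; done
```

```text
t: 12.57
eef_pos: [496.0, -5.6, 155.4]
tang -1.1 rad 7.4 fz -3.5 r 88.7 q 0.85 yaw err -1.0
opening: 0.295
grip_force: 0.0
tang 0.2 rad -1.0 fz -0.2 r 90.4 q 0.85 yaw err -0.7
eef_pos: [493.1, -2.1, 155.2]
tang 0.6 rad 0.1 fz 0.3 r 90.2 q 0.90 yaw err -0.7
eef_pos: [492.0, 1.7, 155.2]
tang 5.2 rad -1.3 fz -0.6 r 90.1 q 0.94 yaw err -0.7
eef_pos: [491.4, 4.6, 155.2]
tang 14.0 rad -2.7 fz -1.2 r 90.0 q 0.97 yaw err -1.3
```

```bash

for i in 1 2; do python3 -m crank '[[0.1,-2,0,1.25,27],[0.2,-4,0,2.5,27]]' | head -2|tail -1; python3 f.py; done
```

```text
eef_pos: [490.4, 8.3, 155.2]
tang 14.5 rad -5.3 fz 1.0 r 90.1 q 1.02 yaw err -1.4
eef_pos: [489.5, 12.1, 155.2]
tang 14.7 rad -6.2 fz 1.6 r 90.2 q 1.06 yaw err -1.4
```

```bash

python3 -m crank '[[0.1,-2,0,1.25,27],[0.2,-4,0,2.5,27]]' | head -2|tail -1; python3 f.py
python3 -m crank '[[0,1.5,0,0,28],[0,2.5,0,0,35],[0,2.5,0,0,45],[0,2.5,0,0,45],[0,2.5,-15,0,45],[0,2.5,-40,0,45],[0,2.5,-70,0,45],[0,2.5,-82,0,45],[0,2.5,-82,0,45]]'; python3 f.py
python3 - <<'E'
from h import *
import cv2
c=env.read_camera("side"); cv2.imwrite("pics/s3.png",cv2.resize(c["img"][200:320,255:380],None,fx=5,fy=5,interpolation=cv2.INTER_CUBIC))
print(pix(c,[*A,123]))
E
```

```text
eef_pos: [488.9, 16.1, 155.2]
tang 16.4 rad -6.4 fz 3.2 r 90.3 q 1.10 yaw err -1.4
t: 14.65
eef_pos: [490.9, 15.3, 239.8]
tcp_rot: [3.141, -0.005, 0.095]
ft_force: [-0.3, -0.7, 0.1]
opening: 0.474
grip_force: 0.0
tang 0.7 rad -0.4 fz 0.1 r 88.4 q 1.09 yaw err -2.0
[316.27723273 244.7104713 ]
```

View pics/s3.png

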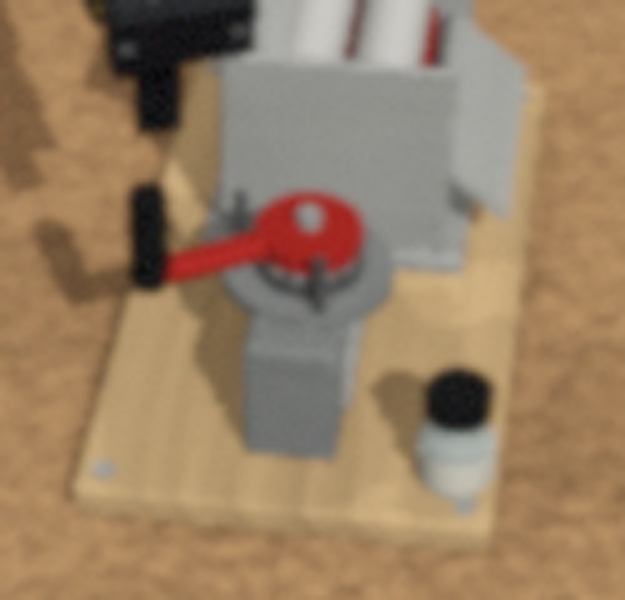

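Side view: gripper clear of the knob, lever at about (150,240)–(309,217), head sitting low on its ring, jar and machine in place. Quick numeric check of head height and of object shift, against the first picture.

```bash
python3 - <<'E'
from h import *
import cv2
c=env.read_camera("side"); t=env.read_camera("top"); cv2.imwrite("pics/t9.png",t["img"])
a=cv2.imread("pics/side0.png"); b=c["img"]; ta=cv2.imread("pics/top0.png")
def boss(im): # template of initial head boss, upsampled
    return cv2.resize(im[230:262,300:334],None,fx=8,fy=8,interpolation=cv2.INTER_CUBIC)
A8=cv2.resize(a[236:248,310:328],None,fx=8,fy=8,interpolation=cv2.INTER_CUBIC)
for n,im in (("first",a),("now",b)):
    r=cv2.matchTemplate(boss(im),A8,cv2.TM_CCOEFF_NORMED); print(n,cv2.minMaxLoc(r)[1],np.array(cv2.minMaxLoc(r)[3])/8)
s2=cv2.imread("pics/s2.png"); g=cv2.resize(s2,(125,100),interpolation=cv2.INTER_AREA)
full=a.copy(); full[220:320,255:380]=g
r=cv2.matchTemplate(boss(full),A8,cv2.TM_CCOEFF_NORMED); print("s2",cv2.minMaxLoc(r)[1],np.array(cv2.minMaxLoc(r)[3])/8)
for p in (100,120): print("px per height",pix(c,[*A if 0 else (578.6,26.7),p]))
for n,(u0,u1,v0,v1) in dict(jar=(372,390,214,236),machine=(252,318,188,262),bowl=(464,512,202,250),mug=(150,195,230,268)).items():
    r=cv2.matchTemplate(t["img"][v0-6:v1+6,u0-6:u1+6],ta[v0:v1,u0:u1],cv2.TM_CCOEFF_NORMED); print(n,cv2.minMaxLoc(r)[1],np.array(cv2.minMaxLoc(r)[3])-6)
E
```

```text
File "<stdin>", line 13
    for p in (100,120): print("px per height",pix(c,[*A if 0 else (578.6,26.7),p]))
                                                        ^^
SyntaxError: invalid syntax
```

```bash
python3 - <<'E'
from h import *
import cv2
c=env.read_camera("side"); t=env.read_camera("top")
a=cv2.imread("pics/side0.png"); b=c["img"]; ta=cv2.imread("pics/top0.png")
full=a.copy(); full[220:320,255:380]=cv2.resize(cv2.imread("pics/s2.png"),(125,100),interpolation=cv2.INTER_AREA)
up=lambda im:cv2.resize(im,None,fx=8,fy=8,interpolation=cv2.INTER_CUBIC)
for n,im in (("first",a),("s2",full),("now",b)):
    r=cv2.minMaxLoc(cv2.matchTemplate(up(im[230:262,300:334]),up(a[236:248,310:328]),cv2.TM_CCOEFF_NORMED)); print(n,r[1],np.array(r[3])/8)
print("px per 5.5mm",pix(c,[*A,123])-pix(c,[*A,128.5]))
for n,(u0,u1,v0,v1) in dict(jar=(372,390,214,236),machine=(252,318,188,262),bowl=(464,512,202,250),mug=(150,195,230,268)).items():
    r=cv2.minMaxLoc(cv2.matchTemplate(t["img"][v0-6:v1+6,u0-6:u1+6],ta[v0:v1,u0:u1],cv2.TM_CCOEFF_NORMED)); print(n,r[1],np.array(r[3])-6)
E
```

```text
first 0.999371349811554 [10.  6.]
s2 0.2842547595500946 [10.5  7. ]
now 0.9617786407470703 [10.125  7.125]
px per 5.5mm [-0.02757105  1.6512333 ]
jar 0.9953026175498962 [0 0]
machine 0.9941198825836182 [0 0]
bowl 0.9987546801567078 [0 0]
mug 0.9993909597396851 [0 0]
```

The head now sits about 4 mm lower than at the start, when it rested on the tooth tops, so the lever is seated. The objects have not moved.

```bash
python3 -c "
from cell import env; print(env.job_done())"
```

```text
the job is handed in; nothing more can be done
None
```

The job is handed in, with no verdict returned: the last knob push read 16.4 N (about 15 N wanted, 18 N the limit), the lever is down in its serrations and let go, and the machine, jar, bowl and mug show no shift in the pictures.

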